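Clear the used stoppers into the scrap tub

ROBOT

A 7-joint arm with a two-finger parallel gripper is mounted at the origin on a cart in front of the work surface, level with it; the furniture and walls round the work are solid. World frame = base frame: x ahead of the robot, y to its left, z up, the work surface at z = 0. Lengths are in m, angles in rad, forces in N, time in s.
With the tool pointing down it reaches from about 0.4 to 0.85 m from the base axis. Payload 4.5 kg.
Tool frame: the origin (TCP) lies at the very end of the fingers, on their centre line; the grasp point (between the pads) lies 19 mm behind it; z points along the fingers, y is the line along which they close (so a half turn about z gives the same grasp; the last joint's range is limited). The gripper opens to 88 mm and grips with 3 to 60 N. Pads are 18 mm wide; open, the fingers measure 123 mm over their backs; the gripper's body (75 mm by 187 mm) begins 45 mm behind the grasp point.
Start: joints at [-1.311, 0.689, -0.195, 1.565, 0.157, 0.902, -0.215], TCP at [0.14, 0.609, 0.239] pointing down, gripper open.
Joint ranges: [-3.01, 3.01], [-0.46, 2.08], [-1.47, 1.51], [0.13, 2.56], [-1, 4.14], [0.04, 2.09], [-2.66, 2.66]. Speed limits (rad/s): [2.57, 2.57, 3.14, 3.14, 3.14, 3.14, 3.14].

INTERFACE

Orientations are given as a unit quaternion [x, y, z, w].
In Python, from plant import r, optics gives the robot as it stands.
- The arm moves only by the tool servo_tool, never from a script. Its arguments are lists of equal length, an entry for each row: "translation": the shift along the tool's x, y, z in m, a list of three; "turn": the turn, a rotation vector about the tool's x, y, z in rad, a list of three. In form: {"translation": [[dx, dy, dz], ...], "turn": [[rx, ry, rz], ...]}. A call has 1 to 10 rows; each row shifts and turns the commanded pose from where the row before left it, along the tool's axes as they then stand; what a row does not reach is not made up. A row lasts 1/8 s, in which the tool goes at most 62.5 mm and 10.7 degrees, less where a joint would pass 70% of its speed; a pose out of reach is approached as far as the arm can. A call is refused whole if a number of a shift passes 0.0625 or a number of a turn 0.188, either way. A call with a gripper value outside its range is refused whole. "grip" is the opening, from 0 (shut) to 1 (fully open), set as the call begins (left out, the last holds). The fingers move at their own pace and stop on an object; "grip_force" is the grip in N (left out, the last holds). Time passes only in rows, so rows that do not move let the fingers close. It gives the time, the measured TCP pose, the force, the opening and the grip force at its end, in the units of the state.
- r.get_state(): the state, without advancing time (a new reading comes with each control period).
- optics.snapshot(name): name is "scene" or "side" or "wrist"; returns a dict with "img" (384x512x3 uint8, red, green, blue), "z_map" (384x512 float32, m along the optical axis (not along the pixel's ray), 0 where there is no reading), "mtx" (3x3 intrinsics, pixels), "k1" (the pictures are not rectified: a ray, as slopes to the right and down, at radius r is drawn at 1 + k1 r^2 times it, then the intrinsics apply), "R" (3x3) and "t" (3): a world point X has camera coordinates R X + t. Camera axes: x right, y down, z forward; pixel columns grow to the right and rows downward; lengths in m; the calibration is good to about 2 mm. A picture is of the moment at which its call begins.
- r.finish_job(): hands the job in; it is judged then, once.
The state is a dict: "clock": time; "q": joint angles; "qd": joint speeds; "joint_torque": joint torques, N m; "tool_pos": TCP position; "eef_rot": TCP orientation; "contact_force": force on the tool from outside, world axes, zero at the start; "moment": the same for the moment, N m; "opening": opening from 0.0 (shut) to 1.0 (fully open); "finger_force": force on a finger pad.
Only numpy, scipy, OpenCV 4.12 (cv2) and the standard library are available. Lean on these libraries where they do the work, as an engineer would, in place of code of your own. Each camera call takes 0.05 s, during which the arm holds its last target. There are 200 camera calls.

TASK

The lesson is over: clear the two used stoppers, the brown cork and the plain grey rubber bung, off the table into the blue scrap tub that hangs from the table's front edge. Leave the small dropper bottle standing where it is. A fixed glass screen stands between you and the table; there is room to reach round its left end.

Things in the scene. Friction and masses are not known exactly. Their poses are not given: they have to be found in the camera images.
- cork: brown cork stopper standing near the front edge of the table (the edge is at x = 0.43), loose, a slightly tapered round plug 23 mm in diameter and 22 mm high, 11 to 17 g; origin at the centre of its underside, z up. To be cleared. (An arm turned 55 degrees or more left clears the screen; over a stopper, at 40 to 53 degrees, the gripper then leans up to 37 degrees, wrist to the left.)
- bung: plain dark grey rubber bung (with no tube in it) by the table's front edge, loose, a slightly tapered round plug 28 mm in diameter and 27 mm high, 13 to 25 g; origin at the centre of its underside, z up along its axis. To be cleared. (Another grey bung, with a bent white tube in it, stands farther back and is not meant; a yellow matchbox, 34 x 52 x 14 mm, lies in the stoppers' row.)
- scrap_tub: open blue plastic tub hooked firmly on the table's front edge, on the robot's side; does not move; 130 (x) x 100 (y) x 120 mm high, walls 3 mm, rim 5 mm below the table top; two flat steel hooks reach 18 mm onto the table. Origin at the centre of its underside, 125 mm below the table top; axes as the world's. Things may be dropped in from just above the rim.
- dropper_bottle: small dropper bottle with black rubber teat, 33 mm in diameter and 92 mm high, loose, upright, a little behind the stoppers; origin at the centre of its underside, z up. It stays there. (The fixed clear glass screen before the table, which the arm must pass on its left: plane x = 0.29, y = -0.62 to 0.25, from the table's height up to z = 0.70.)

How it is judged:
By the outcome, as a careful person would: the job done as asked, in the order asked, and still so for the second after the job is handed in, with the robot touching nothing.
It also fails if it takes over 51 s, if anything falls off the work surface, if the arm or the gripper's body presses on something with over 40 N, if the wrist force passes 120 N, or if a joint passes its speed limit or range.

## Working session

There is one attempt and no reset: what is moved stays moved. The work goes in short steps, Python scripts to look and compute and a tool call to move; the robot and the scene stay as the last step left them, time stands still between calls to the robot, and variables do not carry over. Pictures are saved under pics/ and viewed, at most 10 in all, crops included, and the job is handed in when it is done.

Besides the shell and the picture viewer there is one more tool, called after "Emit:" in YAML: its name, and indented under it one key for each argument. servo_tool: Moves the arm, as the interface text tells. Its arguments: {"type":"object","properties":{"translation":{"type":"array"},"turn":{"type":"array"},"grip":{"type":"number"},"grip_force":{"type":"number"}},"required":["translation","turn"]}

```bash
ls; mkdir -p pics; cat > h.py <<'E'
import numpy as np, cv2
from plant import r, optics
from scipy.spatial.transform import Rotation as Rn
def snap(n,save=None):
    s=optics.snapshot(n)
    if save: cv2.imwrite('pics/'+save,cv2.cvtColor(s['img'],cv2.COLOR_RGB2BGR))
    return s
def rays(s,uv):
    uv=np.asarray(uv,float).reshape(-1,1,2)
    p=cv2.undistortPoints(uv,s['mtx'],np.array([s['k1'],0,0,0.]))[:,0]
    return np.c_[p,np.ones(len(p))]
def onplane(s,uv,z):
    d=rays(s,uv)@s['R']; o=-s['R'].T@s['t']
    return o+d*((z-o[2])/d[:,2])[:,None]
def cloud(s):
    z=s['z_map']; v,u=np.mgrid[:z.shape[0],:z.shape[1]]
    c=rays(s,np.c_[u.ravel(),v.ravel()])*z.reshape(-1,1)
    return ((c-s['t'])@s['R']).reshape(*z.shape,3)
E
python3 - <<'E'
from h import *
a=snap('scene');b=snap('side')
for n,s in (('scene',a),('side',b)): print(n,-s['R'].T@s['t'],s['R'][2],s['k1'])
im=np.vstack([a['img'],b['img']])
cv2.imwrite('pics/a.png',cv2.cvtColor(a['img'],cv2.COLOR_RGB2BGR));cv2.imwrite('pics/b.png',cv2.cvtColor(b['img'],cv2.COLOR_RGB2BGR))
print(r.get_state())
E
```

```text
pics
scene [0.11913969 0.12767567 0.66029271] [ 0.42205843  0.4239326  -0.80134127] -0.1959753264929847
side [0.73133984 1.05241139 0.55992983] [-0.29926223 -0.64494533 -0.70319815] -0.04096145777313463
{'clock': 0.1, 'q': array([-1.31118709,  0.68992787, -0.19451374,  1.5662166 ,  0.15732592,
        0.90250316, -0.2151265 ]), 'qd': array([-6.09337617e-04,  9.60961520e-05,  6.67355599e-04, -4.14510591e-03,
       -1.74964379e-04, -9.49146258e-04, -4.59105748e-04]), 'joint_torque': array([-3.13695411e-03, -5.28503287e+01, -1.27156891e+00, -1.53835469e+01,
       -5.25991980e-02,  2.02640258e-03,  3.76531113e-05]), 'tool_pos': array([0.13986106, 0.60857575, 0.237979  ]), 'eef_rot': array([ 1.12635983e-01,  9.93635972e-01, -8.30613979e-04, -2.26954893e-05]), 'contact_force': array([ 0.11738811, -0.66568888,  0.66478165]), 'moment': array([0.01257347, 0.02154227, 0.02467468]), 'finger_force': 0.0, 'opening': 0.999391087385733}
```

View pics/a.png

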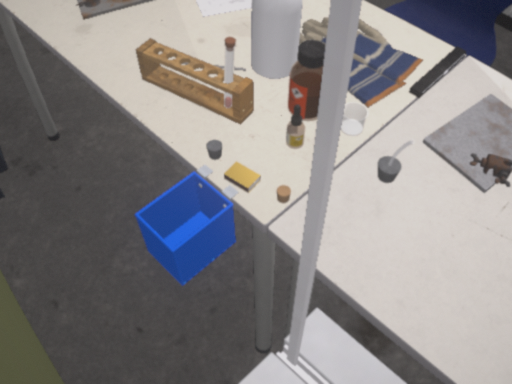

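View pics/b.png

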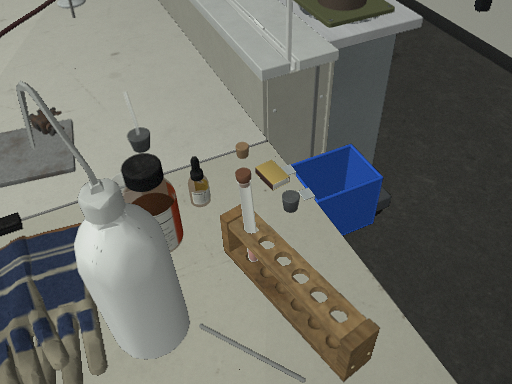

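The scene view shows the bung at (215,149), matchbox (243,176), cork (284,193), tub (187,230) and dropper (296,130). The side view shows the cork at (242,150), bung (291,201), matchbox (272,173) and dropper (199,182).

```bash
python3 - <<'E'
from h import *
S={n:snap(n) for n in('scene','side')}
seeds={'scene':dict(bung=(215,149),cork=(284,193),box=(243,176),drop=(296,132),tub=(187,235)),'side':dict(bung=(291,201),cork=(242,150),box=(272,173),drop=(199,182),tub=(345,185))}
for n,s in S.items():
    P=cloud(s)
    for k,(u,v) in seeds[n].items():
        w=24 if k!='tub' else 60
        sub=P[v-w:v+w,u-w:u+w].reshape(-1,3); im=s['img'][v-w:v+w,u-w:u+w].reshape(-1,3)
        h=cv2.cvtColor(im[None],cv2.COLOR_RGB2HSV)[0].astype(int)
        if k=='bung': m=(h[:,2]<110)&(sub[:,2]>0.006)&(h[:,1]<110)
        elif k=='cork': m=(h[:,0]<20)&(h[:,1]>70)&(sub[:,2]>0.006)
        elif k=='box': m=(h[:,0]>12)&(h[:,0]<32)&(h[:,1]>120)
        elif k=='drop': m=(sub[:,2]>0.012)&(sub[:,2]<.1)&(h[:,2]<190)
        else: m=(h[:,0]>105)&(h[:,0]<130)&(h[:,1]>150)
        q=sub[m]; 
        if len(q)==0: print(n,k,'none'); continue
        zt=np.percentile(q[:,2],97); t=q[q[:,2]>zt-.005]
        print(n,k,len(q),'min',np.percentile(q,2,0).round(3),'max',np.percentile(q,98,0).round(3),'ztop',zt.round(3),'topmean',t.mean(0).round(4),'topext',np.ptp(t,axis=0).round(3))
E
```

```text
scene bung 94 min [0.46  0.584 0.007] max [0.476 0.598 0.027] ztop 0.027 topmean [0.466  0.5893 0.0253] topext [0.016 0.015 0.005]
scene cork 153 min [0.478 0.437 0.01 ] max [0.498 0.457 0.024] ztop 0.024 topmean [0.4852 0.4437 0.0266] topext [0.38  0.33  0.641]
scene box 394 min [0.453 0.5   0.013] max [0.485 0.547 0.017] ztop 0.017 topmean [0.4653 0.5195 0.0214] topext [0.367 0.421 0.648]
scene drop 665 min [0.579 0.503 0.013] max [0.665 0.55  0.086] ztop 0.084 topmean [0.5925 0.5158 0.0848] topext [0.009 0.01  0.011]
scene tub 6899 min [ 0.296  0.5   -0.123] max [ 0.424  0.6   -0.004] ztop -0.005 topmean [0.3487 0.5335 0.0155] topext [0.308 0.475 0.67 ]
side bung 330 min [0.464 0.54  0.007] max [0.489 0.611 0.029] ztop 0.029 topmean [0.4773 0.5991 0.0268] topext [0.027 0.03  0.006]
side cork 247 min [0.484 0.44  0.007] max [0.582 0.66  0.167] ztop 0.167 topmean [0.5745 0.6537 0.1661] topext [0.017 0.016 0.004]
side box 395 min [0.456 0.499 0.013] max [0.489 0.548 0.017] ztop 0.017 topmean [0.4722 0.5242 0.0151] topext [0.039 0.053 0.005]
side drop 710 min [0.585 0.516 0.014] max [0.647 0.577 0.09 ] ztop 0.089 topmean [0.6046 0.5283 0.0876] topext [0.057 0.068 0.008]
side tub 5012 min [ 0.301  0.502 -0.118] max [ 0.423  0.602 -0.004] ztop -0.005 topmean [0.3667 0.5667 0.006 ] topext [0.433 0.552 0.57 ]
```

```bash
python3 - <<'E'
from h import *
S={n:snap(n) for n in('scene','side')}
H=np.zeros((400,400),np.float32)  # 1.25mm/px  x .35-.85 up, y .3-.8 left
C=np.zeros((400,400,3),np.uint8)
for n,s in S.items():
    P=cloud(s).reshape(-1,3); I=s['img'].reshape(-1,3)
    ok=(P[:,0]>.35)&(P[:,0]<.85)&(P[:,1]>.3)&(P[:,1]<.8)&(P[:,2]>-.02)&(P[:,2]<.3)
    for p,c in sorted(zip(P[ok].tolist(),I[ok].tolist()),key=lambda a:a[0][2]):
        a=int((.85-p[0])/.00125);b=int((.8-p[1])/.00125)
        if p[2]>H[a,b] or C[a,b].sum()==0: H[a,b]=p[2];C[a,b]=c
    # top discs
    for k,cx,cy,z,zz in (('bung',.476,.598,.027,.008),('cork',.489,.449,.022,.008),('drop',.6,.525,.06,.015)):
        m=ok&(np.hypot(P[:,0]-cx,P[:,1]-cy)<.03)&(abs(P[:,2]-z)<(.004 if k!='drop' else .03)); t=P[m]
        if len(t)>3: e=cv2.minEnclosingCircle(t[:,:2].astype(np.float32)); print(n,k,len(t),np.round(e[0],4),round(e[1],4),t.mean(0).round(4))
C=cv2.resize(cv2.cvtColor(C,cv2.COLOR_RGB2BGR),(600,600),interpolation=cv2.INTER_NEAREST)
Hc=cv2.resize(H,(600,600),interpolation=cv2.INTER_NEAREST)
C[Hc>.05]=(C[Hc>.05]*.5+np.array([0,0,127])).astype(np.uint8)
for i in range(1,10):
    q=int(i*60); cv2.line(C,(q,0),(q,599),(0,200,0),1);cv2.line(C,(0,q),(599,q),(0,200,0),1)
    cv2.putText(C,f'{.85-.05*i:.2f}',(2,q-2),0,.4,(255,255,0));cv2.putText(C,f'{.8-.05*i:.2f}',(q+2,597),0,.4,(255,255,0))
cv2.imwrite('pics/top.png',C)
E
```

```text
scene bung 170 [0.4734 0.5985] 0.0147 [0.4725 0.5966 0.0265]
scene cork 144 [0.4892 0.4459] 0.0129 [0.4887 0.4462 0.0217]
scene drop 397 [0.594  0.5176] 0.0167 [0.59   0.5139 0.0538]
side bung 204 [0.4765 0.5979] 0.0146 [0.4771 0.599  0.0268]
side cork 106 [0.4932 0.4474] 0.0126 [0.493  0.4492 0.022 ]
side drop 502 [0.5978 0.5199] 0.0163 [0.5998 0.5259 0.054 ]
```

View pics/top.png

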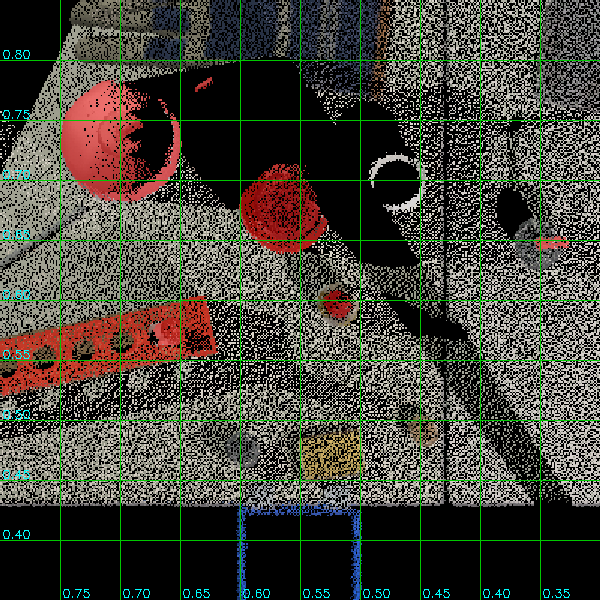

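The top-down map puts the bung at about (0.475, 0.598) and the cork at (0.491, 0.447). The matchbox is at x .455–.489, y .499–.549, the dropper at (0.596, 0.519) and the rack at x > 0.555 for y > 0.62. The tub spans x .298–.428, y .501–.601.

```bash
cat >> h.py <<'E'
from scipy.linalg import expm,logm
def pose(p,lean_deg,d):
    # tool leaning, wrist toward horizontal unit dir d; y axis = horizontal, perpendicular
    d=np.array(d,float)/np.hypot(*d); a=np.radians(lean_deg)
    z=np.array([-d[0]*np.sin(a),-d[1]*np.sin(a),-np.cos(a)])
    y=np.array([d[1],-d[0],0.]); y=y if y[1]>0 else -y
    T=np.eye(4); T[:3,:3]=np.c_[np.cross(y,z),y,z]; T[:3,3]=p; return T
def cur():
    s=r.get_state();T=np.eye(4);T[:3,:3]=Rn.from_quat(s['eef_rot']).as_matrix();T[:3,3]=s['tool_pos'];return T
def plan(A,B,n):
    D=np.linalg.inv(A)@B; X=expm(logm(D).real/n)
    # each row: shift then turn
    print(n,'rows of',X[:3,3].round(4),Rn.from_matrix(X[:3,:3]).as_rotvec().round(4)); return B
def back(T,d): # retreat along tool axis
    B=T.copy(); B[:3,3]-=d*T[:3,2]; return B
dc=np.array([-.82,.57]); cork=np.array([.491,.447])
CORK=pose([*(cork-.004*dc),.008],36,dc)
BUNG=pose([.475+.001,.598,.006],18,[-1,0])
TUB=pose([.365,.551,.03],8,[-1,0])
E
python3 - <<'E'
from h import *
A=cur(); C1=back(CORK,.12); print(C1[:3,3])
plan(A,C1,10); print(r.get_state()['q'].round(2))
E
```

```text
[0.43636369 0.4849789  0.10508204]
10 rows of [-0.0278  0.0006  0.0222] [ 0.0119 -0.062   0.0369]
[-1.31  0.69 -0.19  1.57  0.16  0.9  -0.22]
```

Emit:
servo_tool:
  translation:
    - [-0.028,0,0.022]
    - [-0.028,0,0.022]
    - [-0.028,0,0.022]
    - [-0.028,0,0.022]
    - [-0.028,0,0.022]
    - [-0.028,0,0.022]
  turn:
    - [0.012,-0.062,0.037]
    - [0.012,-0.062,0.037]
    - [0.012,-0.062,0.037]
    - [0.012,-0.062,0.037]
    - [0.012,-0.062,0.037]
    - [0.012,-0.062,0.037]
  grip: 0.55

```text
clock: 1.05
tool_pos: [0.3153, 0.5483, 0.1346]
eef_rot: [0.22, 0.957, -0.056, 0.18]
contact_force: [-0.7, 0.7, -0.1]
opening: 0.551
finger_force: 0.0
```

```bash
python3 - <<'E'
from h import *
A=cur(); C1=back(CORK,.12); print(r.get_state()['q'].round(2))
plan(A,C1,4)
snap('scene','c.png')
E
```

```text
[-1.38  0.88  0.13  1.61  0.38  0.79 -0.46]
4 rows of [-0.0271  0.0013  0.0222] [ 0.0119 -0.0618  0.0366]
```

View pics/c.png

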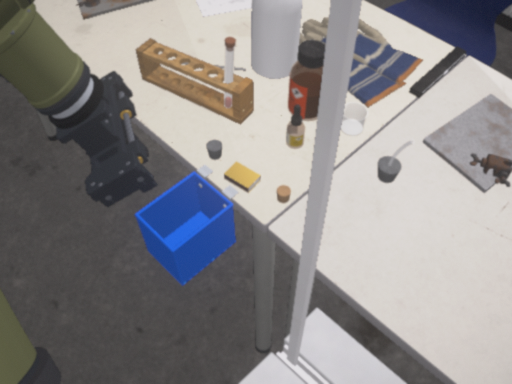

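The arm is far left of the screen, with the gripper at (115,140), and everything else is unmoved.

Emit:
servo_tool:
  translation:
    - [-0.027,0.001,0.022]
    - [-0.027,0.001,0.022]
    - [-0.027,0.001,0.022]
    - [-0.027,0.001,0.022]
    - [0,0,0]
  turn:
    - [0.012,-0.062,0.037]
    - [0.012,-0.062,0.037]
    - [0.012,-0.062,0.037]
    - [0.012,-0.062,0.037]
    - [0,0,0]

```text
clock: 1.72
tool_pos: [0.4351, 0.4832, 0.1052]
eef_rot: [0.285, 0.907, -0.094, 0.295]
contact_force: [-0.8, 0.8, 0.4]
opening: 0.55
finger_force: 0.0
```

```bash
python3 - <<'E'
from h import *
A=cur(); print(r.get_state()['q'].round(2))
plan(A,CORK,6)
plan(A,back(CORK,.03),4)
snap('side','d.png');w=snap('wrist')
P=cloud(w).reshape(-1,3);h=cv2.cvtColor(w['img'],cv2.COLOR_RGB2HSV).reshape(-1,3).astype(int)
m=(np.hypot(P[:,0]-.491,P[:,1]-.447)<.03)&(P[:,2]>.018)&(P[:,2]<.03)
print(m.sum(), m.any() and cv2.minEnclosingCircle(P[m][:,:2].astype(np.float32)))
E
```

```text
[-1.38  1.02  0.34  1.6   0.49  0.75 -0.6 ]
6 rows of [0.     0.0004 0.02  ] [-0.0005  0.0001 -0.0002]
4 rows of [0.     0.0006 0.0225] [-0.0008  0.0001 -0.0003]
348 ((0.49068087339401245, 0.4491877555847168), 0.012052402831614017)
```

View pics/d.png

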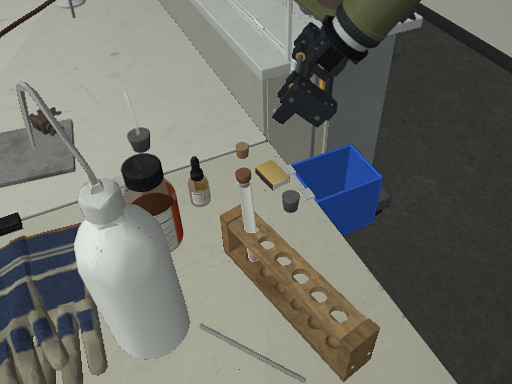

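The gripper is poised to the upper right of the cork at (305,90). The wrist camera agrees on the cork position to within 2 mm, so I'm descending.

Emit:
servo_tool:
  translation:
    - [0,0.0005,0.02]
    - [0,0.0005,0.02]
    - [0,0.0005,0.02]
    - [0,0.0005,0.02]
    - [0,0.0005,0.02]
    - [0,0.0005,0.01]
    - [0,0,0.01]
    - [0,0,0]
  turn:
    - [0,0,0]
    - [0,0,0]
    - [0,0,0]
    - [0,0,0]
    - [0,0,0]
    - [0,0,0]
    - [0,0,0]
    - [0,0,0]

```text
clock: 2.82
tool_pos: [0.4942, 0.4463, 0.0083]
eef_rot: [0.285, 0.907, -0.093, 0.295]
contact_force: [0.3, -0.6, 0.6]
opening: 0.55
finger_force: 0.0
```

Emit:
servo_tool:
  translation:
    - [0,0,0]
    - [0,0,0]
    - [0,0,0]
    - [0,0,0]
    - [0,0,0]
    - [0,0,0]
  turn:
    - [0,0,0]
    - [0,0,0]
    - [0,0,0]
    - [0,0,0]
    - [0,0,0]
    - [0,0,0]
  grip: 0.1
  grip_force: 12

```text
clock: 3.58
tool_pos: [0.494, 0.4472, 0.009]
eef_rot: [0.285, 0.908, -0.092, 0.295]
contact_force: [-2.9, 1.8, 4.5]
opening: 0.26
finger_force: 12.0
```

```bash
python3 - <<'E'
from h import *
A=cur(); s=r.get_state(); print(s['q'].round(2),s['finger_force'],s['opening'])
B=back(A,.1); plan(B,TUB,8); plan(B,TUB,6)
E
```

```text
[-1.29  1.17  0.37  1.61  0.54  0.56 -0.64] 12.000922411680222 0.2603972601949626
8 rows of [0.0147 0.0053 0.0017] [-0.0286  0.0591 -0.0712]
6 rows of [0.0197 0.0069 0.002 ] [-0.0382  0.0788 -0.0949]
```

Emit:
servo_tool:
  translation:
    - [0,0,-0.01]
    - [0,0,-0.02]
    - [0,0,-0.02]
    - [0,0,-0.02]
    - [0,0,-0.02]
    - [0,0,-0.01]
    - [0,0,0]
  turn:
    - [0,0,0]
    - [0,0,0]
    - [0,0,0]
    - [0,0,0]
    - [0,0,0]
    - [0,0,0]
    - [0,0,0]

```text
clock: 4.45
tool_pos: [0.4455, 0.481, 0.0903]
eef_rot: [0.285, 0.908, -0.092, 0.295]
contact_force: [0.3, -0.5, -0.1]
opening: 0.264
finger_force: 12.0
```

Emit:
servo_tool:
  translation:
    - [0.015,0.005,0.002]
    - [0.015,0.005,0.002]
    - [0.015,0.005,0.002]
    - [0.015,0.005,0.002]
    - [0.015,0.005,0.002]
    - [0.015,0.005,0.002]
    - [0.015,0.005,0.002]
    - [0.015,0.005,0.002]
    - [0,0,0]
    - [0,0,0]
  turn:
    - [-0.029,0.059,-0.071]
    - [-0.029,0.059,-0.071]
    - [-0.029,0.059,-0.071]
    - [-0.029,0.059,-0.071]
    - [-0.029,0.059,-0.071]
    - [-0.029,0.059,-0.071]
    - [-0.029,0.059,-0.071]
    - [-0.029,0.059,-0.071]
    - [0,0,0]
    - [0,0,0]

```text
clock: 5.7
tool_pos: [0.3637, 0.5478, 0.0259]
eef_rot: [0.001, 0.997, 0.0, 0.071]
contact_force: [0.5, -0.1, -0.7]
opening: 0.263
finger_force: 12.0
```

```bash
python3 - <<'E'
from h import *
A=cur(); s=r.get_state(); print(A.round(3),s['q'].round(2),s['finger_force'],s['opening'])
plan(A,TUB,1)
snap('side','e.png')
E
```

```text
[[-0.99   0.003  0.142  0.364]
 [ 0.003  1.     0.001  0.548]
 [-0.142  0.001 -0.99   0.026]
 [ 0.     0.     0.     1.   ]] [-1.04  0.99 -0.15  1.66  0.56  0.49 -0.04] 12.000039517879486 0.2627524873959682
1 rows of [-0.0019  0.0032 -0.0038] [ 0.0006  0.0026 -0.0026]
```

View pics/e.png

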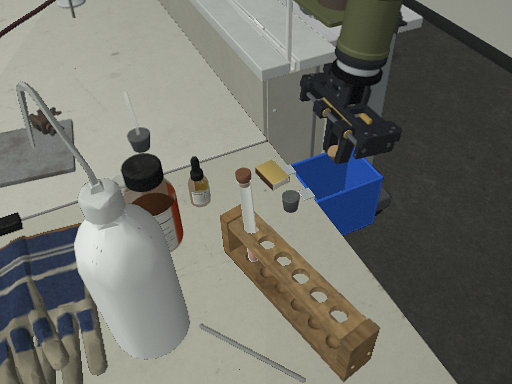

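The cork is held at (334,152) over the tub, so I'm lowering it slightly and releasing.

Emit:
servo_tool:
  translation:
    - [0,0,0.01]
    - [0,0.002,0.01]
    - [0,0,0]
  turn:
    - [0,0,0]
    - [0,0,0]
    - [0,0,0]

```text
clock: 6.12
tool_pos: [0.3655, 0.5501, 0.0052]
eef_rot: [0.0, 0.998, 0.0, 0.07]
contact_force: [0.0, -0.3, -0.6]
opening: 0.261
finger_force: 12.0
```

Emit:
servo_tool:
  translation:
    - [0,0,0]
    - [0,0,0]
    - [0,0,0]
    - [0,0,0]
    - [0,0,0]
  turn:
    - [0,0,0]
    - [0,0,0]
    - [0,0,0]
    - [0,0,0]
    - [0,0,0]
  grip: 0.53

```text
clock: 6.75
tool_pos: [0.366, 0.5506, 0.0066]
eef_rot: [0.001, 0.998, 0.001, 0.071]
contact_force: [0.3, -0.2, 0.4]
opening: 0.529
finger_force: 0.0
```

Emit:
servo_tool:
  translation:
    - [0,0,-0.02]
    - [0,0,-0.03]
    - [0,0,-0.03]
    - [0,0,-0.01]
    - [0,0,0]
  turn:
    - [0,0,0]
    - [0,0,0]
    - [0,0,0]
    - [0,0,0]
    - [0,0,0]

```text
clock: 7.38
tool_pos: [0.3534, 0.5507, 0.0966]
eef_rot: [0.001, 0.997, 0.002, 0.071]
contact_force: [-0.0, -1.1, -1.1]
opening: 0.535
finger_force: 0.0
```

```bash
python3 - <<'E'
from h import *
A=cur(); s=r.get_state(); print(s['q'].round(2),s['finger_force'],s['opening'])
plan(A,back(BUNG,.07),6)
for n in('scene','side','wrist'):
    w=snap(n,'f_'+n+'.png');P=cloud(w).reshape(-1,3);h=cv2.cvtColor(w['img'],cv2.COLOR_RGB2HSV).reshape(-1,3).astype(int)
    m=(abs(P[:,0]-.363)<.06)&(abs(P[:,1]-.551)<.045)&(P[:,2]<-.03)&(P[:,2]>-.13)&(h[:,0]<25)&(h[:,1]>60)
    print(n,m.sum(),P[m].mean(0) if m.any() else '')
    m=(np.hypot(P[:,0]-.475,P[:,1]-.598)<.03)&(abs(P[:,2]-.027)<.004)
    if m.any(): print(m.sum(),cv2.minEnclosingCircle(P[m][:,:2].astype(np.float32)))
E
```

```text
[-1.02  0.89 -0.2   1.66  0.51  0.61 -0.  ] 0.0 0.5348254895681658
6 rows of [-0.0156  0.0079  0.0075] [ 0.0006 -0.0287 -0.0003]
scene 0 
side 0 
205 ((0.47724902629852295, 0.5984853506088257), 0.015508330427110195)
wrist 268 [ 0.35365507  0.55007429 -0.10030622]
349 ((0.4743697941303253, 0.5987983345985413), 0.014200087636709213)
```

The wrist camera sees the cork on the tub floor. Next is the bung.

Emit:
servo_tool:
  translation:
    - [-0.016,0.008,0.0075]
    - [-0.016,0.008,0.0075]
    - [-0.016,0.008,0.0075]
    - [-0.016,0.008,0.0075]
    - [-0.016,0.008,0.0075]
    - [-0.016,0.008,0.0075]
    - [0,0,0]
    - [0,0,0]
  turn:
    - [0,-0.029,0]
    - [0,-0.029,0]
    - [0,-0.029,0]
    - [0,-0.029,0]
    - [0,-0.029,0]
    - [0,-0.029,0]
    - [0,0,0]
    - [0,0,0]

```text
clock: 8.52
tool_pos: [0.4562, 0.5983, 0.0721]
eef_rot: [0.0, 0.988, 0.001, 0.157]
contact_force: [-0.8, 0.3, -0.5]
opening: 0.529
finger_force: 0.0
```

```bash
python3 - <<'E'
from h import *
A=cur(); s=r.get_state(); print(s['q'].round(2)); plan(A,BUNG,5)
E
```

```text
[-1.06  1.   -0.08  1.45  0.61  0.63 -0.02]
5 rows of [ 0.0003 -0.0001  0.0138] [ 0.0003  0.0001 -0.0003]
```

Emit:
servo_tool:
  translation:
    - [0,0,0.014]
    - [0,0,0.014]
    - [0,0,0.014]
    - [0,0,0.014]
    - [0,0,0.007]
    - [0,0,0.005]
    - [0,0,0]
  turn:
    - [0,0,0]
    - [0,0,0]
    - [0,0,0]
    - [0,0,0]
    - [0,0,0]
    - [0,0,0]
    - [0,0,0]

```text
clock: 9.4
tool_pos: [0.4777, 0.5984, 0.0073]
eef_rot: [0.001, 0.988, 0.001, 0.157]
contact_force: [0.1, -0.6, 1.4]
opening: 0.528
finger_force: 0.0
```

Emit:
servo_tool:
  translation:
    - [0,0,0]
    - [0,0,0]
    - [0,0,0]
    - [0,0,0]
    - [0,0,0]
    - [0,0,0]
  turn:
    - [0,0,0]
    - [0,0,0]
    - [0,0,0]
    - [0,0,0]
    - [0,0,0]
    - [0,0,0]
  grip: 0.15
  grip_force: 12

```text
clock: 10.15
tool_pos: [0.4776, 0.5989, 0.008]
eef_rot: [0.001, 0.988, 0.001, 0.157]
contact_force: [-0.7, -0.2, 4.6]
opening: 0.309
finger_force: 12.0
```

Emit:
servo_tool:
  translation:
    - [0,0,-0.01]
    - [0,0,-0.02]
    - [0,0,-0.02]
    - [0,0,-0.02]
    - [0,0,-0.01]
    - [0,0,0]
  turn:
    - [0,0,0]
    - [0,0,0]
    - [0,0,0]
    - [0,0,0]
    - [0,0,0]
    - [0,0,0]

```text
clock: 10.9
tool_pos: [0.4527, 0.599, 0.0848]
eef_rot: [0.001, 0.988, 0.002, 0.157]
contact_force: [0.0, 1.1, -1.2]
opening: 0.313
finger_force: 12.0
```

```bash
python3 - <<'E'
from h import *
A=cur(); s=r.get_state(); print(A[:3,3],s['q'].round(2)); 
T=TUB.copy();T[2,3]=.06; plan(A,T,6)
E
```

```text
[0.45274977 0.59896411 0.08478533] [-1.07  0.98 -0.08  1.45  0.6   0.64 -0.01]
6 rows of [ 0.0152 -0.008   0.0005] [ 0.0006  0.0294 -0.0002]
```

Emit:
servo_tool:
  translation:
    - [0.015,-0.008,0]
    - [0.015,-0.008,0]
    - [0.015,-0.008,0]
    - [0.015,-0.008,0]
    - [0.015,-0.008,0]
    - [0.015,-0.008,0]
    - [0,0,0.02]
    - [0,0,0.02]
    - [0,0,0.01]
    - [0,0,0]
  turn:
    - [0,0.029,0]
    - [0,0.029,0]
    - [0,0.029,0]
    - [0,0.029,0]
    - [0,0.029,0]
    - [0,0.029,0]
    - [0,0,0]
    - [0,0,0]
    - [0,0,0]
    - [0,0,0]

```text
clock: 12.15
tool_pos: [0.3725, 0.5499, 0.0108]
eef_rot: [0.0, 0.998, 0.0, 0.07]
contact_force: [-0.9, 0.8, 0.2]
opening: 0.314
finger_force: 12.0
```

```bash
python3 - <<'E'
from h import *
snap('side','g.png'); print(r.get_state()['opening'])
E
```

```text
0.3149367208548317
```

View pics/g.png

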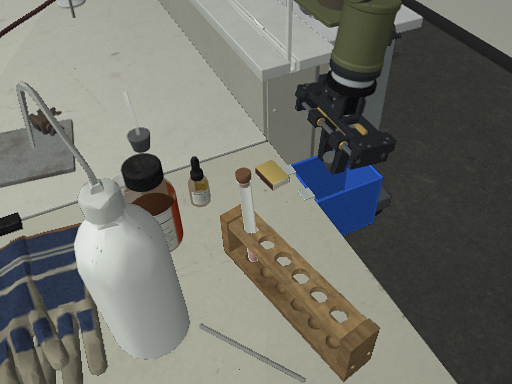

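The bung has left the table and is gripped over the tub at about (335,165). The dropper at (199,182) is untouched. Releasing.

Emit:
servo_tool:
  translation:
    - [0,0,0]
    - [0,0,0]
    - [0,0,0]
    - [0,0,0]
    - [0,0,0]
  turn:
    - [0,0,0]
    - [0,0,0]
    - [0,0,0]
    - [0,0,0]
    - [0,0,0]
  grip: 0.55

```text
clock: 12.82
tool_pos: [0.3726, 0.5505, 0.0124]
eef_rot: [0.0, 0.998, 0.001, 0.071]
contact_force: [-0.6, -0.1, -0.6]
opening: 0.55
finger_force: 0.0
```

Emit:
servo_tool:
  translation:
    - [0,0,-0.02]
    - [0,0,-0.03]
    - [0,0,-0.03]
    - [0,0,-0.03]
    - [0,0,-0.01]
    - [0,0,0]
    - [0,0,0]
    - [0,0,0]
  turn:
    - [0,0,0]
    - [0,0,0]
    - [0,0,0]
    - [0,0,0]
    - [0,0,0]
    - [0,0,0]
    - [0,0,0]
    - [0,0,0]

```text
clock: 13.82
tool_pos: [0.3555, 0.5496, 0.1299]
eef_rot: [0.0, 0.998, 0.0, 0.07]
contact_force: [0.3, 0.5, -0.8]
opening: 0.551
finger_force: 0.0
```

```bash
python3 - <<'E'
from h import *
snap('wrist','i.png'); print(r.get_state()['opening'])
E
```

```text
0.5478044304751715
```

View pics/i.png

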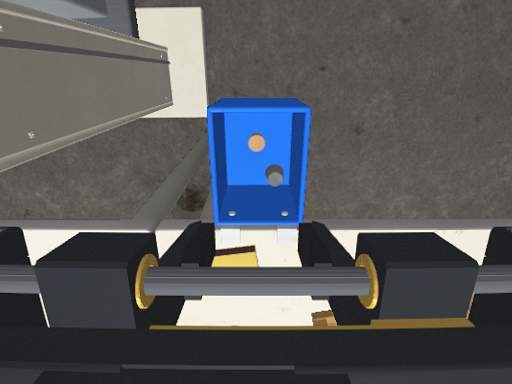

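The cork (257,143) and the bung (275,175) both lie inside the tub, and the gripper is clear.

```bash
python3 -c "
from h import *
print(r.finish_job())"
```

```text
the job is handed in; nothing more can be done
None
```

The cork and the plain grey bung are both in the blue scrap tub, the dropper bottle stayed where it was, and the job is handed in at about 14 s of the 51 s allowed.

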